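Release the bar in the drill jig

TASK

Release the flat bar in the drill jig using a fingertip only: roll it round the knurled rim of the clamping nut to back the nut off (anticlockwise from above) two full turns, and at most half a turn more, so that it keeps its thread on the stud. Only then push the blue strap round to either side until no part of it lies over the bar. Do not pinch the nut or the strap; leave the bar lying where it is and the things around undisturbed.

Things in the scene. Friction and masses are not known exactly. Their poses are not given: they have to be found in the camera images.
- jig: Drill jig bolted to the bench: dark steel plate 190x200 mm, top 12 mm up, spanning x -85..105, y -92..108 mm. Origin: at bench height on the axis of its clamp stud (stud top 78 mm up); z up, x from the stud to the clamped bar, y along the bar. Far fence x 83..99, to 30 mm up; blue drill-bush bridge over the bar at y 80..106, x 33..101, to 40 mm up; blue heel block at x -62, to 21.5 mm up.
- nut_center (a point): Centre of the knurled rim of the steel clamping nut, on the stud's axis, 53 mm above the bench when tight. Rim 54 mm across, 20 mm high (10 mm above and below this point), red mark on its top and side; 7 mm of air between rim and strap. Rises 2 mm a turn. About 0.04 N m turns it: a closed fingertip pressed on it with a few newtons and led round drives it by friction; it stays where left.
- nut (a joint): Turning angle of the knurled nut in radians: 0 as tightened at the start, growing anticlockwise as seen from above, which loosens it (one full turn = 6.283). It cannot go below 0.
- strap (a joint): Swing of the clamp strap about the stud (rad): 0 with its nose over the bar (jig's +x), positive anticlockwise from above, stops at 1.75 either way. A key under its heel sits 3 mm deep in the heel block and locks it; a spring lifts the strap with the nut (2 mm a turn), so it comes free after 1.5 turns. Then about 0.06 N m swings it and it stays where left.
- strap_nose (a point): Point in the nose of the blue clamp strap, 66 mm from the stud's axis, half-way up its thickness, 29 mm above the bench when tight; x points from stud to nose, z up. The strap is 28 mm wide, 14 mm thick, and reaches 78 mm from the stud at the nose, 70 mm at the heel. Its underside is 22 mm up (on the bar) when tight, 26 mm after two turns.
- bar: The flat steel bar in the jig, 210 mm long (its y), 32 mm wide, 10 mm thick; origin at the centre of its underside. It lies on the base plate, top 22 mm above the bench, its near edge 50 mm from the stud's axis, between fence and dowels. It is loose once the strap is released.
- bearing: Bystander, loose on the bench near the jig: bearing, 47 mm ring 14 high. Origin at the centre of its underside.
- brass_fitting: Bystander, loose on the bench near the jig: upright brass fitting, 22x25 mm and 48 high. Origin at the centre of its underside.
- coupling: Bystander, loose on the bench near the jig: rusty tube coupling, 50 mm across, 42 high. Origin at the centre of its underside.
- pliers_red: Bystander, loose on the bench near the jig: pliers with red handles, 54x182 mm, 14 high. Origin at the centre of its underside.

How it is judged:
By the outcome, as a careful person would: the job done as asked, in the order asked, and still so for the second after the job is handed in, with the robot touching nothing.
It also fails if it takes over 64 s, if anything falls off the work surface, if the arm or the gripper's body presses on something with over 40 N, if the wrist force passes 120 N, or if a joint passes its speed limit or range.

ROBOT

A 7-joint arm with a two-finger parallel gripper is mounted at the origin on a cart in front of the work surface, level with it; the furniture and walls round the work are solid. World frame = base frame: x ahead of the robot, y to its left, z up, the work surface at z = 0. Lengths are in m, angles in rad, forces in N, time in s.
With the tool pointing down it reaches from about 0.425 to 0.8 m from the base axis. Payload 8.3 kg.
Tool frame: the origin (TCP) lies between the finger pads; the fingertips stand 25 mm ahead of it and the grasp point (between the pads) lies 6 mm ahead of it; z points along the fingers, y is the line along which they close (so a half turn about z gives the same grasp; the last joint's range is limited). The gripper opens to 85 mm and grips with 20 to 120 N. Pads are 22 mm wide; open, the fingers measure 114 mm over their backs; the gripper's body (76 mm by 85 mm) begins 54 mm behind the grasp point. The pads swing forward as they close: fully open they stand 13 mm farther back than shut.
Start: joints at [-1.336, 0.383, 0.016, 1.37, -0.006, 1.388, -0.046], TCP at [0.183, 0.597, 0.256] pointing down, gripper open.
Joint ranges: [-2.95, 2.95], [-0.25, 2.06], [-1.52, 1.56], [0.18, 2.33], [-1.44, 4.58], [0.02, 2.06], [-3.01, 3.01]. Speed limits (rad/s): [2.39, 2.39, 3.01, 3.01, 3.14, 3.14, 3.14].

INTERFACE

Orientations are given as a unit quaternion [x, y, z, w].
In Python, from bench import arm, camera, calibration, workorder gives the robot as it stands. The module is installed in compiled form; this text tells all that it offers.
- The arm moves only by the shell command python3 -m creep 'ROWS'. ROWS is JSON, a list that holds one entry, the list of rows, each a list of 5 numbers: the shift along the world's x, y, z in cm, then the turn about the world's z in degrees, then the opening in per cent of the stroke, from 0 (shut) to 100 (fully open). A call has 1 to 12 rows; each row shifts and turns the commanded pose from where the row before left it; what a row does not reach is not made up. A row lasts 1/10 s, in which the tool goes at most 50 mm and 8.59 degrees, less where a joint would pass 70% of its speed; a pose out of reach is approached as far as the arm can. A call is refused whole if a number of a shift passes 5 or a number of a turn 8.59, either way. A call with a gripper value outside its range is refused whole. The fingers move at their own pace and stop on an object; the grip force is fixed at half the most. Time passes only in rows, so rows that do not move let the fingers close. It gives the time, the measured TCP pose, the force, the opening and the grip force at its end, in the units of the state.
- arm.read_state(): the state, without advancing time (a new reading comes with each control period).
- camera(name): name is "side" or "top" or "wrist"; returns (picture, depth): 480x640x3 uint8, blue, green, red; 480x640 float32, m along the optical axis (not along the pixel's ray), 0 where there is no reading.
- calibration(name): a dict with "fx", "fy", "cx", "cy" (pixels), "world_to_cam" (4x4, takes a point from world to camera coordinates). Camera axes: x right, y up, looking along -z (the intrinsics and any distortion apply to the point x, -y, -z); pixel columns grow to the right and rows downward; lengths in m; the calibration is good to about 2 mm. A picture is of the moment at which its call begins: read the wrist's pose just before it. calibration takes no time and is no camera call; for the wrist camera it gives the pose at the moment of the call.
- workorder.close_job(): hands the job in; it is judged then, once.
The state is a dict: "clock": time; "joint_positions": joint angles; "qd": joint speeds; "tau": joint torques, N m; "ee_pos": TCP position; "tcp_rot": TCP orientation; "ft_force": force on the tool from outside, world axes, zero at the start; "torque": the same for the moment, N m; "opening": finger opening in m; "gripper_force": force on a finger pad.
Only numpy, scipy, OpenCV 4.12 (cv2) and the standard library are available. Lean on these libraries where they do the work, as an engineer would, in place of code of your own. Each camera call takes 0.05 s, during which the arm holds its last target. There are 200 camera calls.

## Working session

There is one attempt and no reset: what is moved stays moved. The work goes in short steps, Python scripts to look and compute and a shell command to move; the robot and the scene stay as the last step left them, time stands still between calls to the robot, and variables do not carry over. Pictures are saved under pics/ and viewed, at most 10 in all, crops included, and the job is handed in when it is done.

```bash
mkdir -p pics
python3 - <<'E'
from bench import arm,camera,calibration
import cv2,numpy as np
s=arm.read_state();print({k:np.round(v,3) for k,v in s.items()})
for n in("top","side"):
    p,d=camera(n);cv2.imwrite(f"pics/{n}0.png",p);np.save(f"pics/{n}0.npy",d)
    c=calibration(n);print(n,c["fx"],c["cx"],c["cy"],np.round(c["world_to_cam"],3).tolist(),[k for k in c])
E
```

```text
{'clock': np.float64(0.0), 'joint_positions': array([-1.336,  0.384,  0.016,  1.371, -0.006,  1.388, -0.046]), 'qd': array([ 0.001,  0.001,  0.   , -0.002,  0.002,  0.001, -0.   ]), 'tau': array([-0.0000e+00, -6.2760e+01,  8.4400e-01, -3.7181e+01,  1.7000e-02,
        1.4000e-02, -0.0000e+00]), 'ee_pos': array([0.183, 0.597, 0.255]), 'tcp_rot': array([ 0.148,  0.989, -0.001, -0.   ]), 'ft_force': array([-0.369, -0.122,  0.879]), 'torque': array([ 0.015, -0.047,  0.057]), 'gripper_force': np.float64(0.0), 'opening': np.float64(0.085)}
top 622.7636796489273 314.81846952159066 241.70274779956483 [[-0.011, -1.0, 0.011, 0.086], [0.997, -0.01, 0.073, -0.483], [-0.073, 0.012, 0.997, -1.188], [0.0, 0.0, 0.0, 1.0]] ['fx', 'fy', 'cx', 'cy', 'world_to_cam']
side 576.7846635681692 323.70612605565276 238.2159876584234 [[-0.974, -0.227, 0.013, 0.505], [0.123, -0.476, 0.871, -0.069], [-0.191, 0.849, 0.492, -0.947], [0.0, 0.0, 0.0, 1.0]] ['fx', 'fy', 'cx', 'cy', 'world_to_cam']
```

View pics/top0.png

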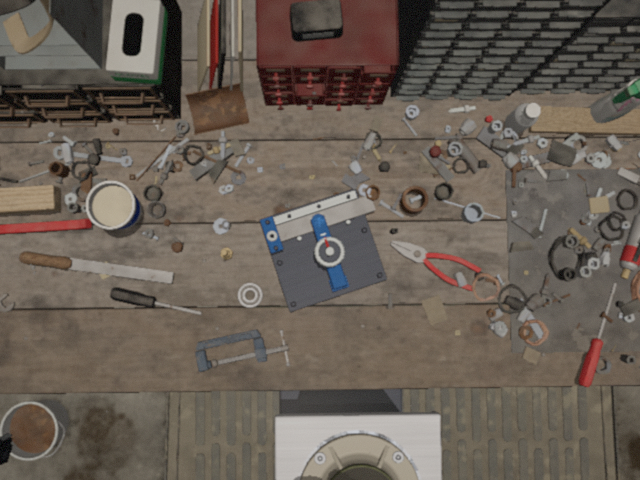

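View pics/side0.png

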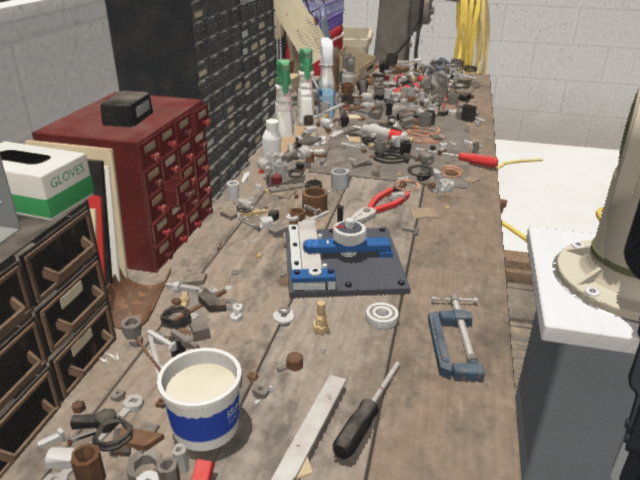

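The top view shows the jig with the nut near pixel (329,251), the strap nose at (319,222), the pliers at (440,265) and the bearing at (250,294). The side view also shows the nut at (349,233), the brass fitting at (320,318) and the bearing at (381,315). I'll enlarge the jig.

```bash
cat > h.py <<'E'
import numpy as np,cv2
from bench import calibration
def pix2w(n,u,v,z,c=None):
    c=c or calibration(n);T=np.array(c["world_to_cam"]);R=T[:3,:3];o=-R.T@T[:3,3]
    r=R.T@np.array([(u-c["cx"])/c["fx"],-(v-c["cy"])/c["fy"],-1]);return o+r*(z-o[2])/r[2]
def w2pix(n,p,c=None):
    c=c or calibration(n);q=np.array(c["world_to_cam"])@np.append(p,1)
    return c["cx"]-c["fx"]*q[0]/q[2],c["cy"]+c["fy"]*q[1]/q[2]
E
python3 - <<'E'
import cv2,numpy as np
p=cv2.imread("pics/top0.png")
cv2.imwrite("pics/t1.png",cv2.resize(p[170:320,230:430],None,fx=4,fy=4,interpolation=cv2.INTER_CUBIC))
d=np.load("pics/top0.npy");print(d[235:268:4,310:350:3])
E
```

```text
[[1.2133074 1.2123679 1.1881824 1.1851051 1.1867921 1.1867856 1.1893271
  1.2094429 1.210554  1.2085226 1.2099093 1.2115408 1.2134341 1.2085421]
 [1.2175128 1.2094097 1.2095182 1.1892884 1.1648163 1.1561439 1.1603197
  1.1607188 1.1570567 1.1580211 1.2109491 1.2118134 1.2102648 1.2072848]
 [1.2109609 1.2085007 1.2113118 1.1558249 1.1555352 1.1538728 1.156687
  1.15842   1.1572726 1.1566675 1.1606407 1.213032  1.2095869 1.2118431]
 [1.2102535 1.2097075 1.1586536 1.1555191 1.155676  1.1577648 1.1478318
  1.1480662 1.1579207 1.159141  1.1596942 1.2074614 1.2103914 1.2130672]
 [1.2100759 1.2123035 1.157472  1.1534138 1.1539125 1.1434729 1.1429214
  1.1459881 1.1563652 1.1533911 1.1543746 1.1603162 1.2118344 1.2093282]
 [1.2056047 1.2088532 1.1572282 1.154652  1.1539607 1.1550417 1.1554627
  1.1547015 1.1564695 1.1543343 1.1532683 1.2076943 1.2113664 1.2108504]
 [1.2060692 1.2050365 1.1658407 1.160744  1.1554333 1.157093  1.1538876
  1.1511062 1.1573104 1.1577286 1.1618311 1.2076664 1.2037486 1.2040592]
 [1.204951  1.2048477 1.2061902 1.2110753 1.1530313 1.157964  1.1575844
  1.1557558 1.1540114 1.1566157 1.2066875 1.2088019 1.2108219 1.205487 ]
 [1.2042223 1.2084545 1.2038003 1.2086865 1.2041842 1.2069702 1.1848269
  1.1847954 1.1781249 1.1831297 1.1829953 1.2111306 1.2102365 1.2049778]]
```

View pics/t1.png

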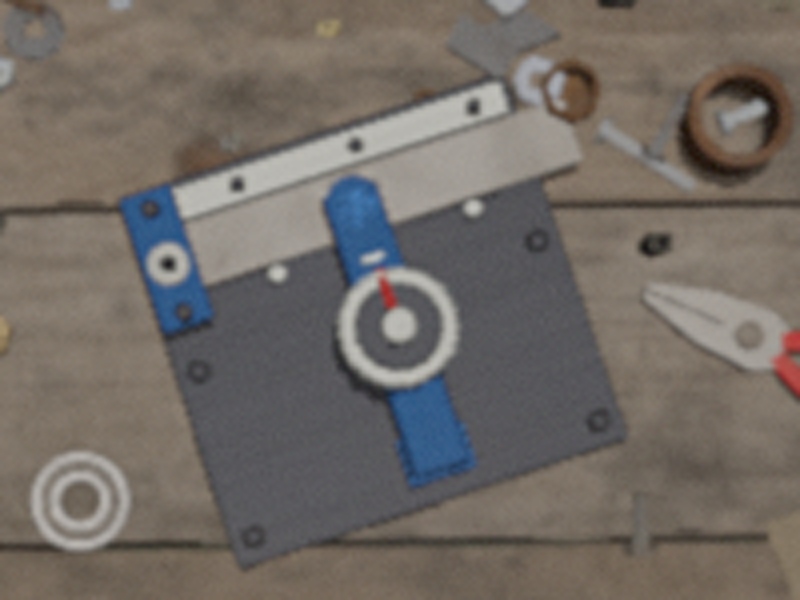

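Run:
```python
from h import *
c=calibration("top")
P=lambda u,v,z:np.round(pix2w("top",230+(u+.5)/4-.5,170+(v+.5)/4-.5,z,c)*1000,1)
print("nut",P(398.5,327,.063),"stud",P(400,325,.078),"nose tip",P(352,178,.036),"heel end",P(440,478,.036))
print("plate",P(245,567,.012),P(625,437,.012),"fence far",P(122,198,.04),P(500,80,.03))
print("bearing",P(80,501,.014),"coupling",P(739,120,.042),"pliers tip",P(645,290,.007))
# side view nut
print("side nut", np.round(pix2w("side",349,227,.063)*1000,1))
```

```text
nut [462.5  54.6  63. ] stud [462.5  54.4  78. ] nose tip [535.6  75.   36. ] heel end [392.2  34.9  36. ]
plate [350.4 128.2  12. ] [411.  -56.2  12. ] fence far [526.6 184.5  40. ] [583.1   3.1  30. ]
bearing [383.  207.3  14. ] coupling [ 560.9 -109.8   42. ] pliers tip [482.6 -68.    7. ]
side nut [463.9  51.3  63. ]
```

```bash
python3 -m creep '[[[3,-5,0,8.5,0],[3,-5,0,8.5,0],[3,-5,0,0,0],[3,-5,0,0,0],[3,-5,0,0,0],[3,-5,0,0,0],[3,-5,0,0,0],[3,-5,0,0,0],[0,0,0,0,0]]]'
```

```text
clock: 1.0
ee_pos: [0.3928, 0.2475, 0.2564]
tcp_rot: [0.006, 1.0, -0.001, 0.001]
ft_force: [0.5, 0.1, 0.4]
opening: 0.0003
gripper_force: 0.0
```

```bash
python3 -m creep '[[[1,-3,0,0.7,0],[1,-3,0,0,0],[1,-3,0,0,0],[1,-3,0,0,0],[1,-3,0,0,0],[1,-3,0,0,0],[1,-3,0,0,0],[0,-3.2,0,0,0],[0,0,-3,0,0],[0,0,-3,0,0],[0,0,-3,0,0],[0,0,0,0,0]]]'
```

```text
clock: 2.2
ee_pos: [0.4564, 0.0124, 0.1628]
tcp_rot: [-0.006, 1.0, -0.001, -0.004]
ft_force: [-0.9, 0.8, 0.4]
opening: -0.0001
gripper_force: 0.0
```

```bash
python3 -m creep '[[[0.3,-0.4,-2.5,0,0],[0.3,-0.3,-2.5,0,0],[0,0,-2.5,0,0],[0,0,-1.5,0,0],[0,0,0,0,0],[0,0,0,0,0]]]'
python3 - <<'E'
from h import *
from bench import camera,arm
s=arm.read_state();print(s["ee_pos"],s["tcp_rot"],s["ft_force"])
p,d=camera("side");cv2.imwrite("pics/s1.png",cv2.resize(p[150:300,270:470],None,fx=4,fy=4,interpolation=cv2.INTER_CUBIC))
p,d=camera("wrist");cv2.imwrite("pics/w1.png",p)
E
```

```text
clock: 2.8
ee_pos: [0.4659, 0.0057, 0.0775]
tcp_rot: [-0.006, 1.0, 0.0, 0.0]
ft_force: [0.7, -0.2, 0.1]
opening: -0.0
gripper_force: 0.0
[0.46587939 0.00571304 0.07749667] [-5.68182385e-03  9.99983779e-01  2.00135508e-05  3.96745091e-04] [ 0.65951917 -0.20946005  0.13727357]
```

View pics/s1.png

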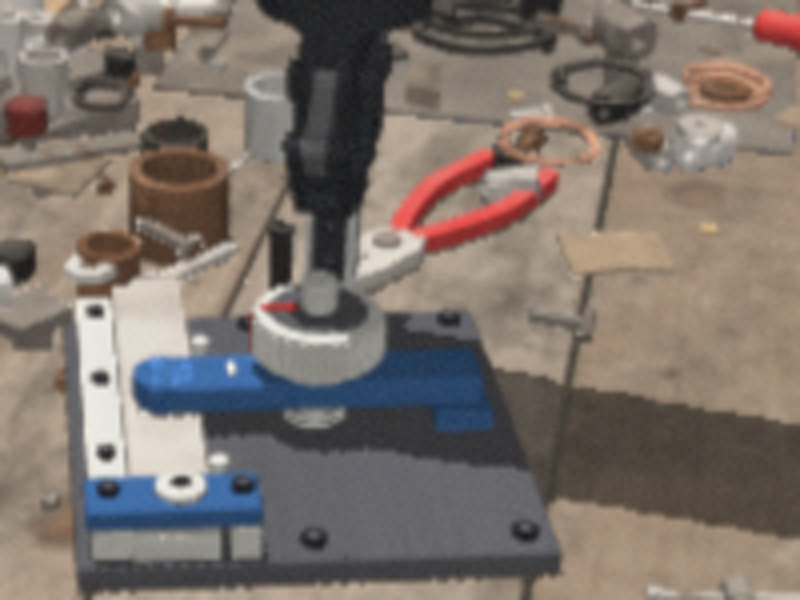

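View pics/w1.png

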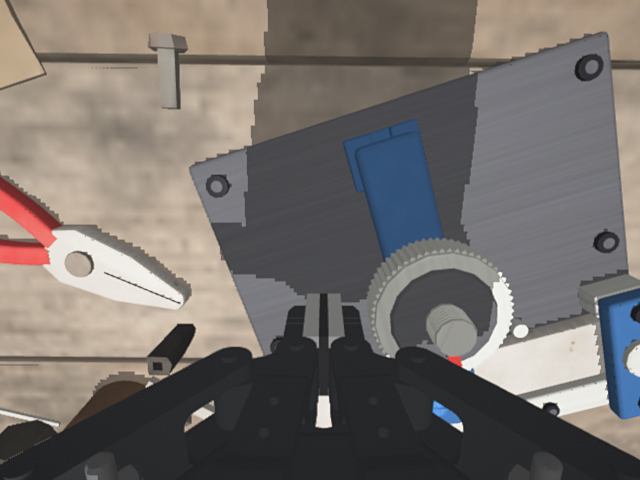

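The side view shows the shut fingertip standing behind the nut at crop (335,240). The wrist view shows the tip at (322,320), just to the left of the knurled rim at (375,300), with clear air between. Next I'll lower it a little and probe.

```bash
python3 -m creep '[[[-0.2,0,-0.5,0,0],[0,0.3,0,0,0],[0,0.2,0,0,0],[0,0,0,0,0],[0,0,0,0,0]]]';python3 -m creep '[[[0,0.2,0,0,0],[0,0,0,0,0]]]';python3 -m creep '[[[0,0.2,0,0,0],[0,0,0,0,0]]]'
```

```text
clock: 3.4
ee_pos: [0.4632, 0.0106, 0.0714]
tcp_rot: [-0.006, 1.0, -0.0, 0.0]
ft_force: [-0.2, 0.7, 0.5]
opening: -0.0005
gripper_force: 0.0
clock: 3.6
ee_pos: [0.4632, 0.0121, 0.0714]
tcp_rot: [-0.005, 1.0, -0.0, -0.0]
ft_force: [-0.0, -1.9, -0.4]
opening: 0.0002
gripper_force: 1.0
clock: 3.8
ee_pos: [0.4633, 0.0127, 0.0715]
tcp_rot: [-0.005, 1.0, -0.001, 0.0]
ft_force: [-0.8, -7.5, 2.8]
opening: -0.0002
gripper_force: 3.7
```

```bash
python3 -m creep '[[[0.55,0,0,0,0],[0.55,0,0,0,0],[0.65,0.08,0,0,0],[0.6,0.25,0,0,0],[0,0,0,0,0]]]';python3 -m creep '[[[0.52,0.4,0,0,0],[0.4,0.52,0,0,0],[0,0,0,0,0]]]'
```

```text
clock: 4.3
ee_pos: [0.4876, 0.0188, 0.0713]
tcp_rot: [-0.006, 1.0, 0.0, 0.0]
ft_force: [0.7, -0.4, -0.4]
opening: 0.0002
gripper_force: 0.4
clock: 4.6
ee_pos: [0.4963, 0.0284, 0.0713]
tcp_rot: [-0.006, 1.0, 0.0, 0.0]
ft_force: [-0.5, -0.3, 0.5]
opening: -0.0
gripper_force: 0.0
```

```bash
python3 -m creep '[[[0.7,0.6,0,0,0],[0,0.7,0,0,0],[0,0.7,0,0,0],[0,0.6,0,0,0],[-0.2,0,0,0,0],[0,0,0,0,0]]]';python3 -m creep '[[[-0.2,0,0,0,0],[0,0,0,0,0]]]';python3 -m creep '[[[-0.2,0,0,0,0],[0,0,0,0,0]]]';python3 -m creep '[[[-0.2,0,0,0,0],[0,0,0,0,0]]]'
```

```text
clock: 5.2
ee_pos: [0.5008, 0.0533, 0.0714]
tcp_rot: [-0.006, 1.0, 0.0, 0.0]
ft_force: [0.9, 0.3, 0.1]
opening: -0.0001
gripper_force: 0.2
clock: 5.4
ee_pos: [0.5, 0.0529, 0.0718]
tcp_rot: [-0.005, 1.0, 0.0, 0.002]
ft_force: [5.2, 1.1, -2.8]
opening: 0.0002
gripper_force: 2.8
clock: 5.6
ee_pos: [0.4993, 0.0529, 0.0722]
tcp_rot: [-0.005, 1.0, 0.0, 0.003]
ft_force: [10.3, 1.5, -5.9]
opening: -0.0002
gripper_force: 5.1
clock: 5.8
ee_pos: [0.4987, 0.0529, 0.0726]
tcp_rot: [-0.005, 1.0, 0.0, 0.004]
ft_force: [16.0, 1.5, -8.0]
opening: -0.0001
gripper_force: 7.4
```

```bash
python3 -m creep '[[[0.27,0.78,0,0,0],[-0.16,0.65,0,0,0],[-0.26,0.62,0,0,0]]]';python3 -m creep '[[[-0.35,0.56,0,0,0],[-0.43,0.48,0,0,0]]]';python3 -m creep '[[[-0.5,0.39,0,0,0],[-0.55,0.28,0,0,0]]]';python3 -m creep '[[[-0.59,0.18,0,0,0],[-0.61,0.06,0,0,0]]]'
python3 - <<'E'
from h import *
from bench import camera,arm
print(arm.read_state()["joint_positions"])
p,d=camera("top");cv2.imwrite("pics/t2.png",cv2.resize(p[225:275,300:360],None,fx=10,fy=10,interpolation=cv2.INTER_CUBIC))
E
```

```text
clock: 6.1
ee_pos: [0.4953, 0.0734, 0.0721]
tcp_rot: [-0.005, 1.0, 0.0, 0.002]
ft_force: [5.2, 1.1, -1.7]
opening: -0.0
gripper_force: 2.5
clock: 6.3
ee_pos: [0.4873, 0.0843, 0.0722]
tcp_rot: [-0.005, 1.0, 0.0, 0.002]
ft_force: [5.5, 1.7, 0.4]
opening: -0.0
gripper_force: 2.7
clock: 6.5
ee_pos: [0.4761, 0.0914, 0.072]
tcp_rot: [-0.006, 1.0, 0.001, 0.001]
ft_force: [2.4, 2.0, 2.0]
opening: 0.0
gripper_force: 1.7
clock: 6.7
ee_pos: [0.4625, 0.0929, 0.0713]
tcp_rot: [-0.006, 1.0, -0.0, -0.0]
ft_force: [1.3, 1.2, -0.7]
opening: -0.0
gripper_force: 0.7
[-0.6673701   0.25850675  0.45519489  2.01751952 -0.14429081  0.89638055
  1.44700396]
```

View pics/t2.png

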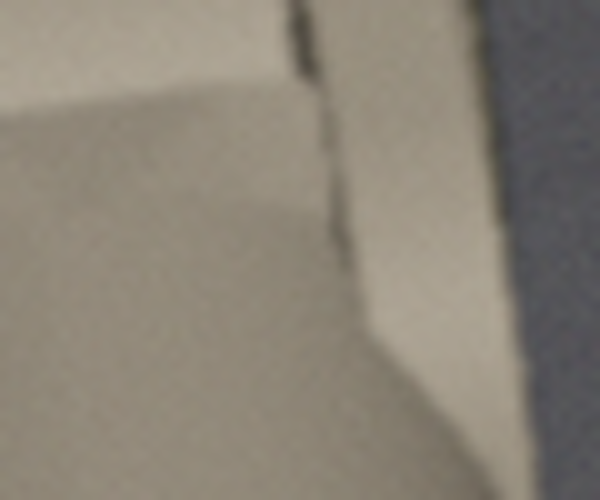

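Top view is hidden by the arm, so I'll measure the red mark with code in all cameras.

```bash
cat >> h.py <<'E'
from bench import camera
def mark(zt=.063,cams=("side","wrist"),C=(.463,.0527)):
    for n in cams:
        c=calibration(n);p,d=camera(n)
        h=cv2.cvtColor(p,cv2.COLOR_BGR2HSV)
        m=((h[...,0]<8)|(h[...,0]>172))&(h[...,1]>140)&(h[...,2]>60)
        q=[]
        for v,u in zip(*np.nonzero(m)):
            w=pix2w(n,u,v,zt,c)[:2]-C
            if .008<np.hypot(*w)<.030:q.append(w)
        if q:
            g=np.mean(q,0);print(n,len(q),"world deg %.0f r %.1f mm"%(np.degrees(np.arctan2(g[1],g[0])),1e3*np.hypot(*g)))
        else:print(n,0)
E
python3 -c "
from h import *
mark()
p=cv2.imread('pics/top0.png')
import h;h.camera=lambda n:(cv2.imread('pics/%s0.png'%n),0)
mark(cams=('top','side'))"
```

```text
side 6 world deg -159 r 13.7 mm
wrist 559 world deg 176 r 17.3 mm
top 12 world deg 25 r 15.3 mm
side 6 world deg -5 r 15.4 mm
```

```bash
python3 -m creep '[[[-0.59,-0.42,0,0,0],[-0.57,-0.16,0,0,0],[-0.54,-0.28,0,0,0]]]';python3 -m creep '[[[-0.49,-0.37,0,0,0],[-0.41,-0.45,0,0,0],[-0.34,-0.53,0,0,0]]]';python3 -m creep '[[[-0.26,-0.58,0,0,0],[-0.15,-0.63,0,0,0],[-0.05,-0.64,0,0,0]]]'; python3 -c "
from h import *
mark(cams=('wrist',))"
```

```text
clock: 7.15
ee_pos: [0.4454, 0.0877, 0.0716]
tcp_rot: [-0.007, 1.0, 0.002, -0.0]
ft_force: [-4.8, 15.2, 3.8]
opening: 0.0002
gripper_force: 7.5
clock: 7.45
ee_pos: [0.4307, 0.0724, 0.0707]
tcp_rot: [-0.007, 1.0, 0.001, -0.003]
ft_force: [-9.8, 9.2, 5.9]
opening: -0.0002
gripper_force: 6.5
clock: 7.75
ee_pos: [0.4258, 0.0522, 0.0706]
tcp_rot: [-0.006, 1.0, 0.0, -0.003]
ft_force: [-10.2, 1.3, 9.3]
opening: 0.0001
gripper_force: 5.4
wrist 0
```

```bash
python3 -m creep '[[[0.05,-0.64,0,0,0],[0.15,-0.63,0,0,0],[0.26,-0.58,0,0,0]]]';python3 -m creep '[[[0.34,-0.53,0,0,0],[0.41,-0.45,0,0,0],[0.49,-0.37,0,0,0]]]';python3 -c "
from h import *
mark()"; python3 -m creep '[[[0.54,-0.28,0,0,0],[0.57,-0.16,0,0,0],[0.59,-0.06,0,0,0]]]'; python3 -c "
from h import *
mark()"
```

```text
clock: 8.1
ee_pos: [0.4302, 0.0322, 0.0704]
tcp_rot: [-0.005, 1.0, -0.001, -0.004]
ft_force: [-10.6, -3.2, 9.7]
opening: -0.0004
gripper_force: 5.2
clock: 8.4
ee_pos: [0.4429, 0.0175, 0.0701]
tcp_rot: [-0.004, 1.0, -0.001, -0.003]
ft_force: [-7.0, -7.6, 4.7]
opening: 0.0001
gripper_force: 5.2
side 7 world deg 14 r 13.3 mm
wrist 112 world deg 44 r 23.6 mm
clock: 8.8
ee_pos: [0.4617, 0.0125, 0.0705]
tcp_rot: [-0.004, 1.0, -0.001, -0.002]
ft_force: [-2.1, -5.1, -0.9]
opening: -0.0004
gripper_force: 2.4
side 6 world deg 92 r 16.6 mm
wrist 508 world deg 88 r 19.3 mm
```

```bash
python3 -m creep '[[[0.59,0.06,0.1,0,0],[0.57,0.16,0,0,0],[0.54,0.28,0,0,0],[0.49,0.37,0,0,0]]]';python3 -m creep '[[[0.41,0.45,0,0,0],[0.34,0.53,0,0,0],[0.26,0.58,0,0,0],[0.15,0.63,0,0,0],[0.05,0.64,0,0,0]]]';python3 -c "
from h import *
mark(.0655)"; python3 -m creep '[[[-0.05,0.64,0,0,0],[-0.15,0.63,0,0,0],[-0.26,0.58,0,0,0],[-0.34,0.53,0,0,0]]]'; python3 -m creep '[[[-0.41,0.45,0,0,0],[-0.49,0.37,0,0,0],[-0.54,0.28,0,0,0],[-0.57,0.16,0,0,0],[-0.59,0.06,0,0,0]]]'; python3 -c "
from h import *
mark(.0655)"
```

```text
clock: 9.3
ee_pos: [0.485, 0.0196, 0.0717]
tcp_rot: [-0.003, 1.0, -0.002, -0.0]
ft_force: [4.5, -9.0, -5.2]
opening: 0.0002
gripper_force: 5.3
clock: 9.8
ee_pos: [0.4994, 0.0504, 0.0726]
tcp_rot: [-0.004, 1.0, -0.001, 0.002]
ft_force: [11.0, -2.4, -7.7]
opening: 0.0002
gripper_force: 5.0
side 4 world deg -113 r 22.0 mm
wrist 644 world deg -116 r 16.5 mm
clock: 10.3
ee_pos: [0.492, 0.0768, 0.0732]
tcp_rot: [-0.005, 1.0, 0.0, 0.003]
ft_force: [11.8, 4.0, -3.4]
opening: -0.0002
gripper_force: 5.8
clock: 10.8
ee_pos: [0.464, 0.0918, 0.073]
tcp_rot: [-0.007, 1.0, 0.001, 0.001]
ft_force: [1.8, 9.3, 4.0]
opening: 0.0001
gripper_force: 4.7
side 0
wrist 0
```

```bash
python3 -m creep '[[[-0.59,-0.06,0,0,0],[-0.57,-0.16,0,0,0],[-0.54,-0.28,0,0,0],[-0.49,-0.37,0,0,0]]]'; python3 -c "
from h import *
mark(.0675)
p,d=camera('wrist');cv2.imwrite('pics/w2.png',p)"
```

```text
clock: 11.3
ee_pos: [0.44, 0.0843, 0.0727]
tcp_rot: [-0.007, 1.0, 0.002, -0.001]
ft_force: [-8.4, 13.8, 9.4]
opening: -0.0
gripper_force: 7.9
side 5 world deg 100 r 14.4 mm
wrist 0
```

View pics/w2.png

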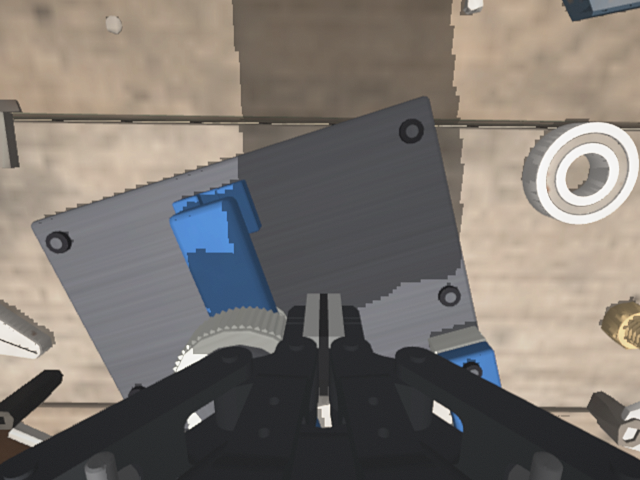

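The wrist view shows the fingertip at the left rear of the rim at (322,320), the strap heel still at (220,255) by its block, and the bearing at (580,172) well clear. The mark is hidden, so I'll back off and check from the top.

```bash
python3 -m creep '[[[-0.3,1.2,0,0,0],[0,1.5,1,0,0],[0,2,3,0,0],[0,3,3,0,0],[0,3.5,3,0,0],[0,3.5,2,0,0],[0,3.5,0,0,0],[0,3,0,0,0],[0,0,0,0,0]]]'; python3 -c "
from h import *
mark(.0675,('top','side','wrist'))
p,d=camera('top');cv2.imwrite('pics/t3.png',cv2.resize(p[170:320,230:430],None,fx=4,fy=4,interpolation=cv2.INTER_CUBIC))
c=calibration('top')
T=np.array(c['world_to_cam']);Ti=np.linalg.inv(T)
def z(u,v):
    dd=np.median(d[v-1:v+2,u-1:u+2]);x=(u-c['cx'])/c['fx']*dd;y=-(v-c['cy'])/c['fy']*dd
    return np.round((Ti@[x,y,-dd,1])[:3]*1e3,1)
for n,u,v in[('dowelL',299,238),('dowelR',348,222),('plate',300,265),('strapnose',317,220),('bar',335,212),('nutrim',329,238),('rim',342,252)]:print(n,z(u,v))"
```

```text
clock: 12.35
ee_pos: [0.4368, 0.2965, 0.1916]
tcp_rot: [-0.008, 1.0, 0.0, -0.0]
ft_force: [0.6, -0.3, -0.9]
opening: 0.0
gripper_force: 0.0
top 12 world deg 109 r 17.0 mm
side 7 world deg 114 r 13.3 mm
wrist 23 world deg 109 r 22.3 mm
dowelL [491.4 111.2  20.3]
dowelR [521.6  16.   19.3]
plate [439.6 109.9  11.9]
strapnose [523.8  76.4  40.3]
bar [540.8  41.2  23.9]
nutrim [487.2  54.9  65.8]
rim [460.9  31.1  66.2]
```

View pics/t3.png

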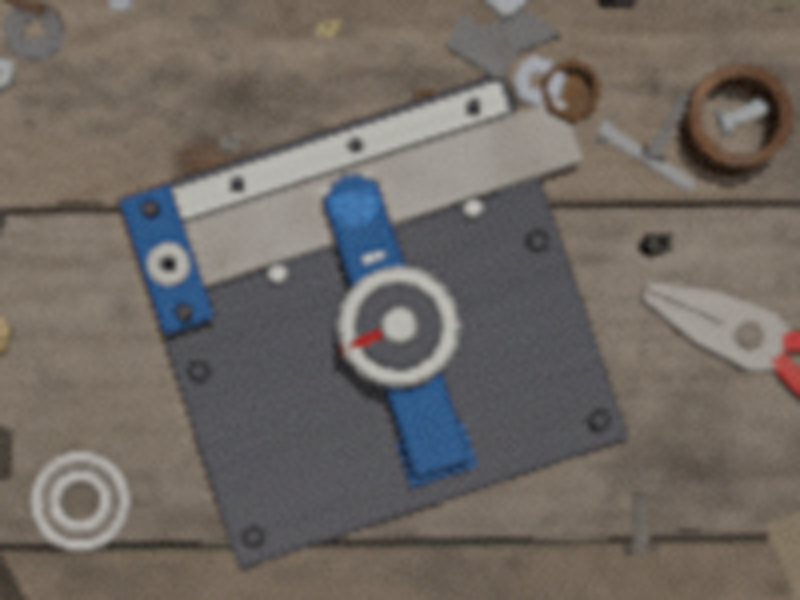

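The top view shows the red mark at crop (365,340), which is about 91° past two turns, so roughly 2.25 turns. The strap nose is still over the bar at (352,200), and the bar and bystanders are unmoved. Next is the strap: I'll push its jig +y side clockwise.

```bash
python3 -m creep '[[[1,-2.6,0,0,0],[1,-2.6,0,0,0],[1,-2.6,0,0,0],[1,-2.6,0,0,0],[1,-2.6,0,0,0],[1,-2.6,0,0,0],[1.3,-2.8,0,0,0],[0,0,-2.5,0,0],[0,0,-2.5,0,0],[0,0,-2.5,0,0],[0,0,0,0,0]]]'
python3 - <<'E'
import numpy as np
P=[]
for b in np.radians(np.linspace(16.5,-70.5,11)):
    e=np.array([np.cos(b),np.sin(b)]);n=np.array([-e[1],e[0]])
    h=11*abs(n[0])+15*abs(n[1])-4*abs(n[0]*n[1])*2
    P.append([463,52.7]+62*e+(14+h)*n)
P=np.array(P);print(P.round(1).tolist());print((np.diff(P,axis=0)/10).round(2).tolist())
E
```

```text
clock: 13.65
ee_pos: [0.5087, 0.1065, 0.1144]
tcp_rot: [-0.004, 1.0, -0.001, -0.003]
ft_force: [-0.1, 0.2, -0.3]
opening: 0.0001
gripper_force: 0.0
[[514.1, 98.4], [520.5, 90.1], [525.4, 80.8], [529.0, 71.3], [531.1, 61.1], [531.5, 50.5], [530.2, 39.9], [527.2, 29.6], [522.6, 19.9], [516.5, 11.0], [509.0, 3.2]]
[[0.63, -0.83], [0.5, -0.94], [0.36, -0.95], [0.2, -1.02], [0.04, -1.06], [-0.13, -1.06], [-0.3, -1.03], [-0.46, -0.97], [-0.61, -0.89], [-0.75, -0.78]]
```

```bash
python3 -m creep '[[[0.2,0.6,-1.5,0,0],[0,0,-1.5,0,0],[0,0,-1.5,0,0],[0,0,-1.2,0,0],[0,0,0,0,0],[0,0,0,0,0]]]'
```

```text
clock: 14.25
ee_pos: [0.5135, 0.1147, 0.0607]
tcp_rot: [-0.006, 1.0, 0.0, 0.0]
ft_force: [-0.1, -0.1, 0.2]
opening: 0.0001
gripper_force: 0.0
```

```bash
python3 -m creep '[[[0,-0.6,-0.3,0,0],[0,-0.6,0,0,0],[0,-0.4,0,0,0],[0,0,0,0,0]]]';python3 -m creep '[[[0.63,-0.83,0,0,0],[0.5,-0.94,0,0,0],[0,0,0,0,0]]]'
```

```text
clock: 14.65
ee_pos: [0.5134, 0.0976, 0.0576]
tcp_rot: [-0.005, 1.0, -0.0, 0.0]
ft_force: [0.3, -0.7, 0.2]
opening: 0.0001
gripper_force: 0.0
clock: 14.95
ee_pos: [0.5255, 0.0788, 0.0575]
tcp_rot: [-0.004, 1.0, -0.0, 0.0]
ft_force: [-0.6, -0.2, 0.1]
opening: -0.0001
gripper_force: 0.0
```

```bash
python3 -m creep '[[[0.36,-0.95,0,0,0],[0.2,-1.02,0,0,0],[0.04,-1.06,0,0,0],[-0.13,-1.06,0,0,0]]]';python3 -m creep '[[[-0.3,-1.03,0,0,0],[-0.46,-0.97,0,0,0],[0,0,0,0,0]]]'; python3 -c "
from h import *
mark(.0675)
p,d=camera('wrist');cv2.imwrite('pics/w3.png',p)"
```

```text
clock: 15.35
ee_pos: [0.5293, 0.0389, 0.0573]
tcp_rot: [-0.005, 1.0, -0.0, 0.0]
ft_force: [-0.1, 0.8, 0.1]
opening: 0.0
gripper_force: 0.5
clock: 15.65
ee_pos: [0.5207, 0.0178, 0.0573]
tcp_rot: [-0.004, 1.0, -0.0, -0.0]
ft_force: [0.8, -1.0, 0.5]
opening: 0.0003
gripper_force: 0.0
side 5 world deg 116 r 13.2 mm
wrist 913 world deg 109 r 18.6 mm
```

View pics/w3.png

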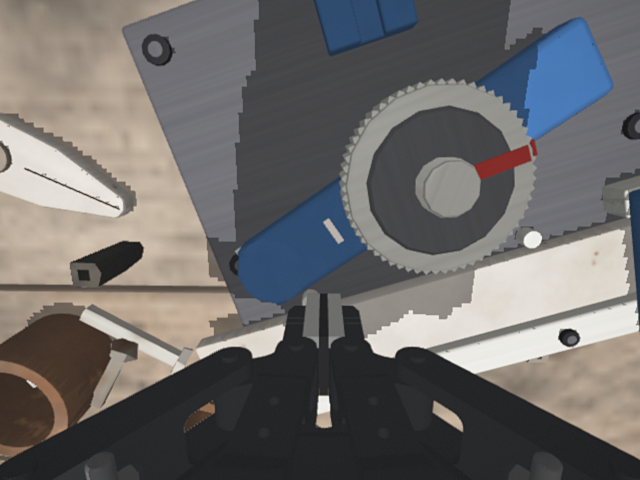

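The wrist view shows the strap swung about 70° with its nose at (275,275), ahead of the fingertip. The nut mark is unmoved at (505,160). I'll push the last bit, back off and check.

```bash
python3 -m creep '[[[-0.61,-0.89,0,0,0],[-0.75,-0.78,0,0,0],[0,0,0,0,0],[0.8,0.8,0,0,0],[0.3,0.3,2,0,0],[0,0,3,0,0],[0,0,4,0,0],[0,0,4,0,0]]]';  python3 -m creep '[[[-0.5,3,0,0,0],[-0.5,3,0,0,0],[-0.5,3,0,0,0],[-0.5,3,0,0,0],[-0.5,3,0,0,0],[-0.5,3,0,0,0],[-0.5,3,0,0,0],[-0.5,3,0,0,0],[-0.5,3,0,0,0],[0,0,0,0,0]]]'; python3 -c "
from h import *
mark(.0675,('top','side'))
p,d=camera('top');cv2.imwrite('pics/t4.png',cv2.resize(p[170:320,230:430],None,fx=4,fy=4,interpolation=cv2.INTER_CUBIC))"
```

```text
clock: 16.6
ee_pos: [0.5191, 0.0153, 0.1886]
tcp_rot: [-0.006, 1.0, -0.0, -0.0]
ft_force: [0.8, 0.3, 0.3]
opening: -0.0001
gripper_force: 0.0
clock: 17.6
ee_pos: [0.4719, 0.2909, 0.187]
tcp_rot: [-0.01, 1.0, 0.001, -0.0]
ft_force: [-0.4, -0.5, 0.9]
opening: 0.0001
gripper_force: 0.0
top 12 world deg 109 r 17.0 mm
side 7 world deg 114 r 13.3 mm
```

View pics/t4.png

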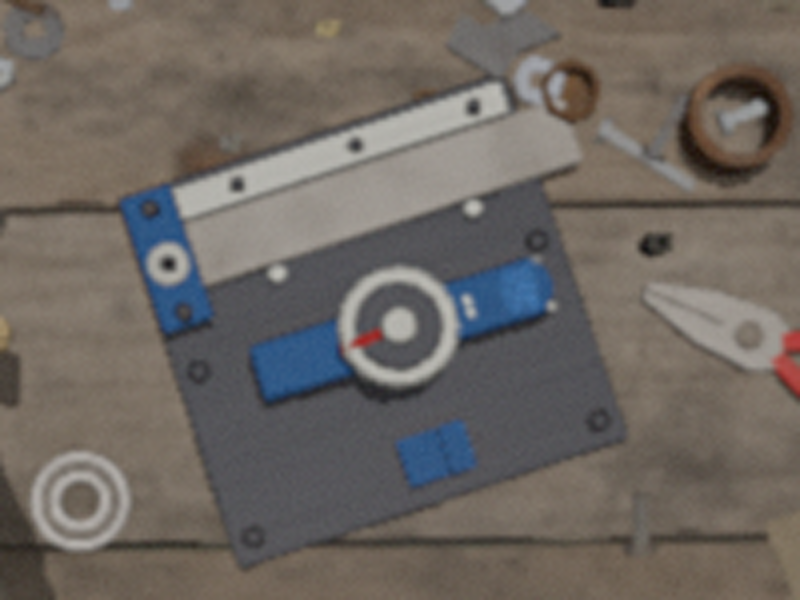

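The top view shows the strap turned about 90°, nose at crop (545,285), fully clear of the bar, whose near edge runs from (210,285) to (545,180). The mark is still at (365,340), and the bar, bearing, coupling and pliers are in place.

```bash
python3 -c "
from bench import workorder
print(workorder.close_job())"
```

```text
the job is handed in; nothing more can be done
None
```

I backed the nut off about 2.25 turns with the closed fingertip, then swung the strap about 90° clear of the bar. The bar and the things around it looked unmoved in the last top view. I handed the job in at about 18 s; it returned no verdict.

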